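Latch the red emergency case on the hallway shelf

ROBOT

A 6-joint arm with a two-finger parallel gripper is mounted at the origin on the work surface. World frame = base frame: x ahead of the robot, y to its left, z up, the work surface at z = 0. Lengths are in mm, angles in rad, forces in N, time in s.
With the tool pointing down it reaches from about 275 to 1000 mm from the base axis. Payload 8.4 kg.
Tool frame: the origin (TCP) lies midway between the tips of the shut fingers; the grasp point (between the pads) lies 19 mm behind it; z points along the fingers, y is the line along which they close (so a half turn about z gives the same grasp; the last joint's range is limited). The gripper opens to 85 mm and grips with 20 to 120 N. Pads are 22 mm wide; open, the fingers measure 114 mm over their backs; the gripper's body (76 mm by 85 mm) begins 54 mm behind the grasp point. The pads swing forward as they close: fully open they stand 13 mm farther back than shut.
Start: joints at [-0.002, 0.353, 1.633, -0, 1.155, -0.002], TCP at [625.002, -0, 231.281] pointing down, gripper open.
Joint ranges: [-2.63, 2.63], [-0.92, 2.1], [0.06, 2.66], [-1.3, 4.44], [0, 2.69], [-3.02, 3.02]. Speed limits (rad/s): [2.22, 2.22, 2.79, 3.14, 3.14, 3.14].

INTERFACE

Orientations are given as a rotation vector (axis times angle).
In Python, from bench import arm gives the robot as it stands.
- The arm moves only by the tool drive_tool, never from a script. Its argument "commands" is a list of rows, each a list of 6 numbers: the shift along the tool's x, y, z in units of 25 mm (1.0 is 25 mm), then the turn, a rotation vector about the tool's x, y, z in rad. In form: [[x, y, z, ax, ay, az], ...]. A call has 1 to 20 rows; each row is the pose to reach, as a shift and turn from the pose commanded when the call began, along the tool's axes at that moment; what a row does not reach only later rows make up. A row lasts 1/8 s, in which the tool goes at most 62.5 mm and 10.7 degrees, less where a joint would pass 70% of its speed; a pose out of reach is approached as far as the arm can. A call with a gripper value outside its range is refused whole. "hand" is the closure, from 0 (fully open) to 1 (shut), set as the call begins (left out, the last holds). The fingers move at their own pace and stop on an object; the grip force is fixed at half the most. Time passes only in rows, so rows that repeat a pose let the fingers close. It gives the time, the measured TCP pose, the force, the opening and the grip force at its end, in the units of the state.
- arm.observe(): the state, without advancing time (a new reading comes with each control period).
- arm.capture(name): name is "scene" or "side" or "wrist"; returns a dict with "img" (480x640x3 uint8, blue, green, red), "range_z" (480x640 float32, mm along the optical axis (not along the pixel's ray), 0 where there is no reading), "fov_y" (degrees; the focal length in pixels is half the picture's height over the tangent of half this angle, whatever the lens; pixels are square), "cx", "cy" (the principal point, pixels), "xyz" and "orientation" of the camera in the world. Camera axes: x right, y down, z forward; pixel columns grow to the right and rows downward; lengths in mm; the calibration is good to about 2 mm. The wrist camera is an equidistant fisheye: a pixel r from the principal point sees the ray r / f radians off the axis. A picture is of the moment at which its call begins.
- arm.finish_job(): hands the job in; it is judged then, once.
The state is a dict: "time": time; "joints": joint angles; "joint_vel": joint speeds; "joint_torque": joint torques, N m; "tcp_pos": TCP position; "ee_rot": TCP orientation; "ft_force": force on the tool from outside, world axes, zero at the start; "wrist_torque": the same for the moment, N m; "gripper_width": finger opening in mm; "grip_force": force on a finger pad.
Only numpy, scipy, OpenCV 4.12 (cv2) and the standard library are available. Lean on these libraries where they do the work, as an engineer would, in place of code of your own. Each camera call takes 0.05 s, during which the arm holds its last target. There are 200 camera calls.

TASK

The family's red earthquake-kit case on the hallway shelf has been left unlatched. Flip the wire loop of its draw latch over so that its cross bar drops behind the keeper, then push the lever all the way back and down until it snaps flat and holds the case shut. Leave the latch of the blue case alone.

Things in the scene. Friction and masses are not known exactly. Their poses are not given: they have to be found in the camera images.
- red_keeper (a point): Where the loop's cross bar (its centre) sits, drawn tight, behind the steel hook on top of the red case: 127 mm up. x: level, from lever to keeper; y: along the bar; z up. In this frame the case's top is z -7 mm; hook 22 mm wide in y, x -15 to -3, top z +9, lip to x +1 mm; bar's floor z -3, open to +x. Drawing the latch shifts it up to 4 mm to -x (stiff gasket).
- red_pivot (a point): Middle of the red latch lever's pivot, 142 mm up, 60 mm in -x and 15 mm above the keeper point; same axes. Lever and loop swing in this x-z plane only. The case, red plastic, fixed, is 190 x 200 x 120 mm (x, y, z), its flat top 22 mm below this point, its -x face at x -75 mm. An alike blue case stands beside it.
- red_bar (a point): Middle of the loop's cross bar. Steel wire 6 mm thick, 42 mm wide (inside 30), bar 74 mm from the loop's hinge, which is on the lever 16 mm from its pivot. At first the loop stands up, leaning from the keeper, bar 80 to 110 mm above it; it passes 25 mm over the lever's end. Almost free: pushed well past upright it falls and the bar lands 5 to 18 mm in +x of the keeper point, if the lever is up.
- red_lever (a joint): Red latch's lever angle, rad: 0 flat on the case, pointing to -x (closed); pi/2 upright; starts at 1.6 to 1.95, leaning to the keeper. Steel, 24 mm wide, 5 thick, end black, reaches 55 mm from the pivot, between the loop's sides. Stays where left (0.7 N at its end). With the loop hooked it takes up to about 5 N from 0.9 rad down; below 0.2 it is past centre and snaps flat.
- blue_lever (a joint): The same lever on the blue case, alike in all but colour; it starts raised at 1.6 to 1.95 rad and is to be left so.

How it is judged:
By the outcome, as a careful person would: the job done as asked, in the order asked, and still so for the second after the job is handed in, with the robot touching nothing.
It also fails if it takes over 40 s, if anything falls off the work surface, if the arm or the gripper's body presses on something with over 40 N, if the wrist force passes 120 N, or if a joint passes its speed limit or range.

## Working session

There is one attempt and no reset: what is moved stays moved. The work goes in short steps, Python scripts to look and compute and a tool call to move; the robot and the scene stay as the last step left them, time stands still between calls to the robot, and variables do not carry over. Pictures are saved under pics/ and viewed, at most 10 in all, crops included, and the job is handed in when it is done.

Besides the shell and the picture viewer there is one more tool, called as name([rows], argument=value, ...), one row to a line, values as JSON. drive_tool: Moves the arm, as the interface text tells. Its arguments: {"type":"object","properties":{"commands":{"type":"array"},"hand":{"type":"number"}},"required":["commands"]}

```bash
mkdir -p pics; cat > h.py <<'E'
import numpy as np, cv2
from scipy.spatial.transform import Rotation as R
from bench import arm
def rot(o):
    o=np.array(o,float)
    return o if o.shape==(3,3) else (R.from_rotvec(o).as_matrix() if o.size==3 else R.from_quat(o).as_matrix())
def cloud(c):
    h,w=c["range_z"].shape; f=h/2/np.tan(np.radians(c["fov_y"]/2))
    v,u=np.mgrid[:h,:w]; z=c["range_z"]
    P=np.stack([(u-c["cx"])/f*z,(v-c["cy"])/f*z,z],-1)
    return P@rot(c["orientation"]).T+np.array(c["xyz"])
E
python3 - <<'E'
from h import *
s=arm.observe(); print(s)
for n in("scene","side"):
    c=arm.capture(n); cv2.imwrite(f"pics/{n}0.png",c["img"]); np.savez(f"{n}0.npz",**c)
    print(n,c["fov_y"],c["cx"],c["cy"],c["xyz"],c["orientation"])
E
```

```text
{'time': 0.0, 'joints': array([-2.39661976e-03,  3.53663188e-01,  1.63412466e+00, -1.25044387e-05,
        1.15519056e+00, -2.43279414e-03]), 'joint_vel': array([-5.61726296e-04, -1.24786273e-05,  4.04164529e-04, -1.00084085e-03,
        1.30200595e-04, -4.69403992e-04]), 'joint_torque': array([-2.03471049e-03, -6.05236173e+01, -3.42063046e+01, -2.62302356e-04,
        9.48130677e-03,  3.61521288e-06]), 'tcp_pos': array([ 6.24531733e+02, -6.84134072e-04,  2.30556336e+02]), 'ee_rot': array([-2.22070657e+00, -2.22079814e+00,  1.54771705e-03]), 'ft_force': array([0.14067705, 0.05427953, 0.40787333]), 'wrist_torque': array([ 0.03504013, -0.01580891,  0.00133735]), 'grip_force': 0.0, 'gripper_width': 85.33262006665001}
scene 43.123783098590756 324.04513617305435 245.62153656459276 [1149.64633763 -220.34678886  865.91112998] [-2.03125281 -1.44011544  0.54891909]
side 43.059522743020985 324.817652655261 234.76556700963602 [441.21970255 528.60770827 758.62154443] [-0.28401273  2.84050524 -1.10405382]
```

View pics/scene0.png

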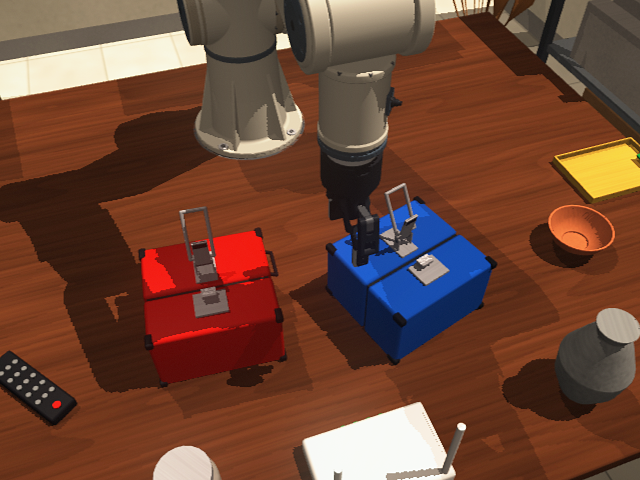

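View pics/side0.png

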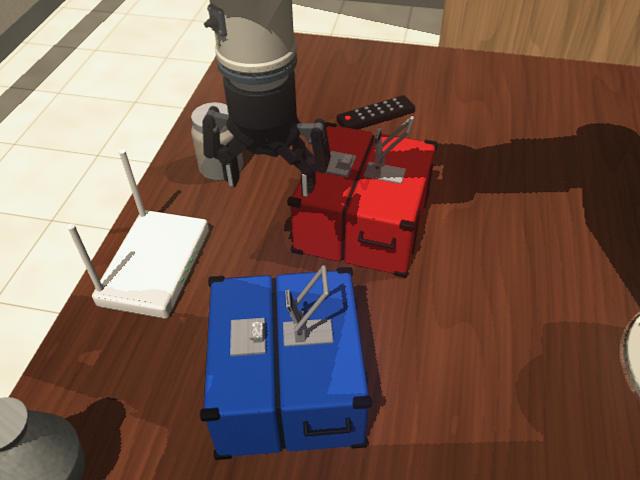

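The red case is at left in the scene view, with its loop bar near (196,209), lever tip (201,247) and keeper (210,297). The side view shows the bar at (410,120). Next I fit the red top and locate the latch parts from range data.

```bash
python3 - <<'E'
from h import *
T=[];G=[];C=[]
for n in("scene","side"):
    c=dict(np.load(f"{n}0.npz")); P=cloud(c); im=c["img"].astype(int)
    ok=c["range_z"]>0
    red=(im[...,2]>90)&(im[...,1]<60)&(im[...,0]<60)&ok
    m=red&(abs(P[...,2]-120)<5)&(P[...,1]<50)&(P[...,0]<800)
    t=P[m]; print(n,len(t),np.median(t,0),np.percentile(t[:,2],[5,50,95]))
    T.append(t)
    hi=ok&(P[...,2]>124)&(np.hypot(P[...,0]-np.median(t[:,0]),P[...,1]-np.median(t[:,1]))<110)&(P[...,2]<260)&(np.ptp(im,axis=2)<45)
    G.append(P[hi]); C.append(im[hi])
t=np.vstack(T)
for q in T+[t]:
    print(cv2.minAreaRect(q[:,:2].astype(np.float32)))
r=cv2.minAreaRect(t[:,:2].astype(np.float32))
np.savez("g.npz",a=G[0],b=G[1],ca=C[0],cb=C[1])
a=np.radians(r[2]); 
# pick x axis: closest to world +x
cands=[a+k*np.pi/2 for k in range(4)]; a=max(cands,key=np.cos); print("yaw",a)
ex=np.array([np.cos(a),np.sin(a)]);ey=np.array([-ex[1],ex[0]]); o=np.array(r[0])
for g,cc in zip(G,C):
    x=(g[:,:2]-o)@ex; y=(g[:,:2]-o)@ey
    for lo in range(124,250,8):
        k=(g[:,2]>=lo)&(g[:,2]<lo+8)&(abs(y)<40)
        if k.sum()>2: print(lo,k.sum(),"x",np.percentile(x[k],[2,25,50,75,98]).round(),"y",np.percentile(y[k],[2,50,98]).round())
    print()
E
```

```text
scene 9724 [ 541.64926726 -206.92204751  119.7886157 ] [117.1247058  119.7886157  122.09310644]
side 6840 [ 509.60773866 -161.1781364   119.29169071] [116.87770001 119.29169071 121.21574125]
((529.6915893554688, -194.51260375976562), (201.3070526123047, 195.60250854492188), 84.76579284667969)
((527.8812255859375, -193.27232360839844), (202.8981170654297, 186.67250061035156), 84.76101684570312)
((529.7769775390625, -193.58102416992188), (203.1780242919922, 195.60250854492188), 84.76579284667969)
yaw 6.1918311586227075
124 401 x [-26.  33.  46.  57.  66.] y [-26.  -1.  21.]
132 158 x [-14.  29.  35.  40.  43.] y [-15.  -2.  11.]
140 67 x [-22. -17. -16. -15. -12.] y [-16.  -1.  13.]
148 52 x [-21. -17. -16. -15. -14.] y [-16.  -4.  11.]
156 94 x [-20. -16. -15. -14. -13.] y [-22.  -3.  16.]
164 82 x [-25. -20. -15. -14. -13.] y [-22.  -3.  16.]
172 82 x [-30. -27. -14. -13. -12.] y [-22.  -3.  17.]
180 78 x [-35. -32. -13. -12. -11.] y [-22.  -3.  17.]
188 100 x [-42. -36. -13. -11. -10.] y [-22.  -4.  17.]
196 75 x [-47. -44. -40. -12.  -9.] y [-23.  -2.  17.]
204 43 x [-52. -51. -49.
[... 158 characters left out ...]
-20.  27.  47.  59.] y [-23.   9.  25.]
132 157 x [-26. -15.  29.  35.  40.] y [-14.   3.  14.]
140 51 x [-26. -23. -22. -18. -15.] y [-14.  12.  15.]
148 10 x [-25. -22. -22. -21. -19.] y [-10.  10.  14.]
156 38 x [-24. -21. -21. -20. -18.] y [-18.   9.  21.]
164 62 x [-29. -26. -21. -20. -16.] y [-19.   9.  20.]
172 64 x [-35. -31. -28. -19. -15.] y [-19.   8.  20.]
180 61 x [-41. -37. -33. -18. -15.] y [-19.   6.  21.]
188 83 x [-45. -40. -18. -16. -13.] y [-18.   3.  21.]
196 51 x [-51. -48. -46. -43. -14.] y [-18.  -1.  20.]
204 36 x [-57. -54. -52. -51. -48.] y [-19. -15.  21.]
212 39 x [-63. -60. -58. -56. -53.] y [-19.  18.  21.]
220 61 x [-63. -62. -61. -60. -58.] y [-18.   2.  19.]
```

drive_tool([
  [0,0,-2.8,0,0,0.09],
  [0,0,-2.8,0,0,0.09],
  [-7.4,-7.8,-2.8,0,0,0.09],
  [-7.4,-7.8,-2.8,0,0,0.09],
  [-7.4,-7.8,-2.8,0,0,0.09],
  [-7.4,-7.8,-2.8,0,0,0.09],
  [-7.4,-7.8,-2.8,0,0,0.09],
  [-7.4,-7.8,-2.8,0,0,0.09],
  [-7.4,-7.8,0.8,0,0,0.09],
  [-7.4,-7.8,0.8,0,0,0.09],
  [-7.4,-7.8,0.8,0,0,0.09],
], hand=1)

```text
time: 1.48
tcp_pos: [429.6, -183.5, 209.3]
ee_rot: [-2.315, -2.118, 0.002]
ft_force: [-0.7, -0.7, -0.4]
gripper_width: 0.1
grip_force: 0.0
```

```bash
python3 - <<'E'
from h import *
s=arm.observe(); print(s["tcp_pos"],s["ee_rot"],s["time"],s["ft_force"],rot(s["ee_rot"]).round(3))
c=arm.capture("scene"); d=arm.capture("side")
cv2.imwrite("pics/p1.png",np.hstack([cv2.resize(c["img"][150:350,100:300],(400,400)),cv2.resize(d["img"][60:260,280:480],(400,400))]))
E
```

```text
[ 429.64655744 -183.52057648  209.27611444] [-2.31453707 -2.11793758  0.00237292] 1.475 [-0.65653099 -0.69622273 -0.40130729] [[ 0.089  0.996 -0.004]
 [ 0.996 -0.089  0.002]
 [ 0.002 -0.004 -1.   ]]
```

View pics/p1.png

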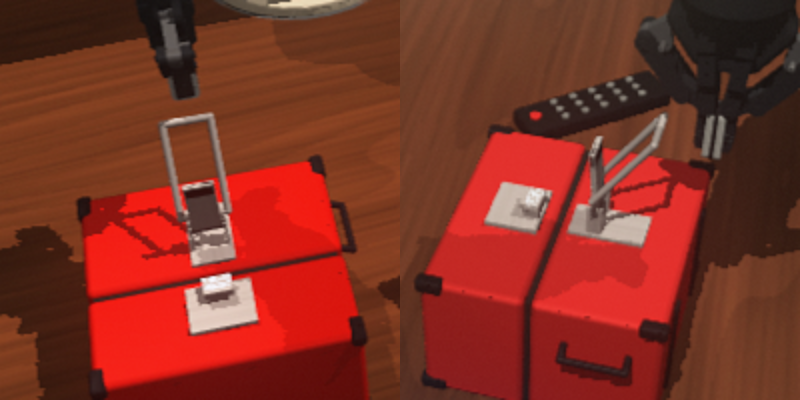

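The left panel shows the shut fingertips at (182,92), lined up behind the bar at (190,118). In the right panel the fingers are behind the bar at (715,150). Next I push the bar along tool +y over the lever.

drive_tool([
  [0,0.5,-0.1,0,0,0],
  [0,1.0,-0.1,0,0,0],
  [0,1.4,-0.1,0,0,0],
  [0,1.8,-0.1,0,0,0],
  [0,2.2,-0.1,0,0,0],
  [0,2.6,-0.1,0,0,0],
  [0,3.0,-0.1,0,0,0],
  [0,3.4,-0.1,0,0,0],
  [0,3.8,-0.1,0,0,0],
  [0,4.2,-0.1,0,0,0],
  [0,4.6,-0.1,0,0,0],
  [0,4.6,-0.1,0,0,0],
  [0,4.6,-0.1,0,0,0],
  [0,4.6,-0.1,0,0,0],
])

```text
time: 3.32
tcp_pos: [544.2, -195.3, 213.8]
ee_rot: [-2.319, -2.119, 0.0]
ft_force: [-0.8, 0.0, 0.1]
gripper_width: 0.4
grip_force: 0.0
```

```bash
python3 - <<'E'
from h import *
c=arm.capture("scene"); d=arm.capture("side")
cv2.imwrite("pics/p2.png",np.hstack([cv2.resize(c["img"][150:350,100:300],(400,400)),cv2.resize(d["img"][60:260,280:480],(400,400))]))
E
```

```text
(no output)
```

View pics/p2.png

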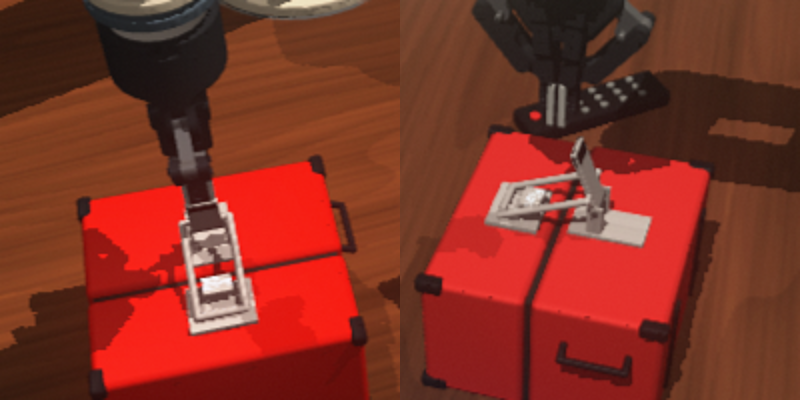

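The loop has flipped: the left panel shows the cross bar at about (222,325), beyond the keeper at (216,285). The lever still stands, with its tip at (580,145) in the right panel. I lower the fingers on the lever's +x side and sweep it back part way.

drive_tool([
  [0,0.2,0,0,0,0],
  [0,0.2,0.6,0,0,0],
  [0,0.2,1.1,0,0,0],
  [0,-0.2,1.1,0,0,0],
  [0,-0.6,1.1,0,0,0],
  [0,-0.9,1.1,0,0,0],
  [0,-1.2,1.1,0,0,0],
  [0,-1.44,1.15,0,0,0],
  [0,-1.7,1.25,0,0,0],
  [0,-1.93,1.34,0,0,0],
  [0,-1.93,1.34,0,0,0],
  [0,-1.93,1.34,0,0,0],
])

```text
time: 4.92
tcp_pos: [496.5, -191.0, 180.2]
ee_rot: [-2.319, -2.119, 0.0]
ft_force: [-0.3, 0.6, -0.1]
gripper_width: 0.3
grip_force: 0.0
```

```bash
python3 - <<'E'
from h import *
c=arm.capture("scene"); d=arm.capture("side")
cv2.imwrite("pics/p3.png",np.hstack([cv2.resize(c["img"][220:340,140:260],(400,400)),cv2.resize(d["img"][110:230,300:420],(400,400))]))
E
```

```text
(no output)
```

View pics/p3.png

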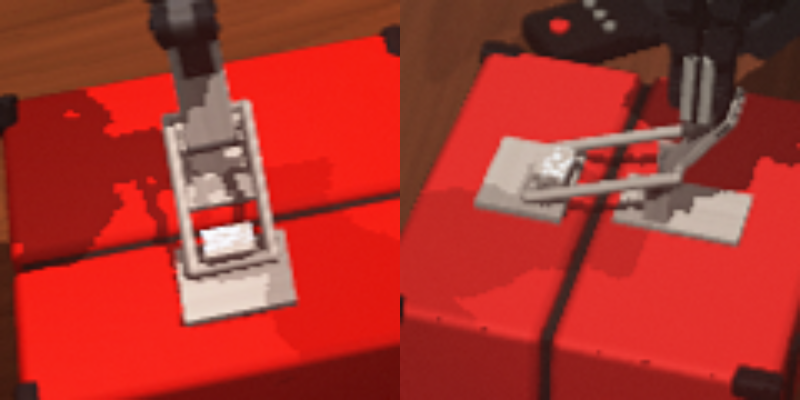

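The bar now lies close behind the keeper, at (230,265) in the left panel, and the lever is at roughly 0.9 rad under the fingertips. I continue the arc down to flat.

drive_tool([
  [0,-0.3,0.2,0,0,0],
  [0,-0.54,0.45,0,0,0],
  [0,-0.65,0.6,0,0,0],
  [0,-0.73,0.75,0,0,0],
  [0,-0.8,0.9,0,0,0],
  [0,-0.85,1.08,0,0,0],
  [0,-0.88,1.25,0,0,0],
  [0,-0.9,1.43,0,0,0],
  [0,-0.9,1.46,0,0,0],
  [0,-0.9,1.46,0,0,0],
])

```text
time: 6.28
tcp_pos: [473.5, -188.8, 144.1]
ee_rot: [-2.318, -2.119, 0.001]
ft_force: [-3.5, 1.1, 9.7]
gripper_width: 0.0
grip_force: 4.9
```

drive_tool([
  [0,0,-0.5,0,0,0],
  [0,0,-1.5,0,0,0],
  [0,0,-3,0,0,0],
  [0,-1,-4,0,0,0],
  [0,-3,-4,0,0,0],
  [0,-4,-4,0,0,0],
  [0,-4,-4,0,0,0],
])

```text
time: 7.15
tcp_pos: [373.3, -179.8, 244.3]
ee_rot: [2.32, 2.118, 0.0]
ft_force: [0.3, -0.2, -0.1]
gripper_width: -0.3
grip_force: 0.0
```

```bash
python3 - <<'E'
from h import *
print(arm.observe()["ft_force"])
c=arm.capture("scene"); d=arm.capture("side")
cv2.imwrite("pics/p4.png",np.hstack([cv2.resize(c["img"][220:340,140:260],(400,400)),cv2.resize(d["img"][110:230,300:420],(400,400))]))
cv2.imwrite("pics/p5.png",np.hstack([cv2.resize(c["img"],(400,300)),cv2.resize(d["img"],(400,300))]))
o=np.array([529.7,-193.6]);ex=np.array([.9958,-.0912]);ey=np.array([.0912,.9958])
for q in(c,d):
    P=cloud(q).reshape(-1,3); x=(P[:,:2]-o)@ex; y=(P[:,:2]-o)@ey
    k=(abs(y)<11)&(P[:,2]>124)&(P[:,2]<180)
    for a in range(-80,60,10):
        m=k&(x>=a)&(x<a+10)
        if m.any(): print(a,m.sum(),np.percentile(P[m,2],[50,98]).round(1))
E
```

```text
[ 0.3206384  -0.24330315 -0.0943207 ]
-80 22 [144.  145.9]
-70 59 [144.4 146.8]
-60 68 [144.5 146.6]
-50 57 [144.2 146.7]
-40 65 [144.3 146.3]
-30 82 [144.4 147.2]
-20 69 [143.3 147.4]
-10 14 [125.  125.6]
0 4 [124.9 126. ]
20 45 [135.8 137.6]
30 92 [135.2 138.2]
40 80 [127.5 138.2]
50 35 [125.  126.2]
-80 40 [143.7 146.1]
-70 72 [143.8 145.3]
-60 80 [143.6 145.9]
-50 72 [143.7 145.6]
-40 72 [143.9 146. ]
-30 64 [144.2 146. ]
-20 12 [144.7 145.7]
-10 2 [124.3 124.5]
20 69 [134.7 137.6]
30 69 [134.9 137.1]
40 17 [124.8 126. ]
50 17 [124.3 125.2]
```

View pics/p4.png

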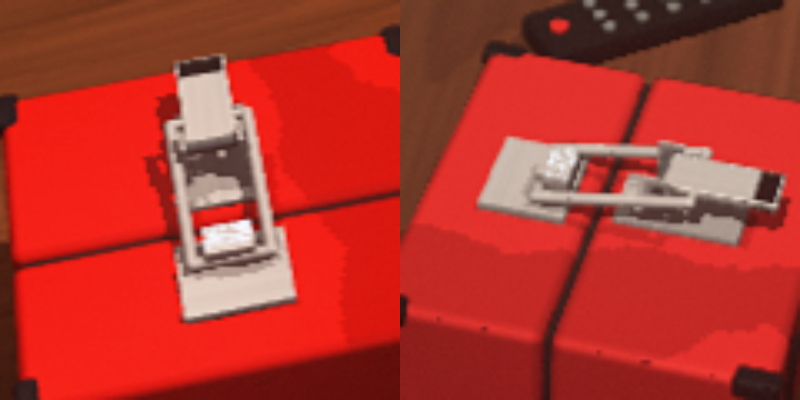

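View pics/p5.png

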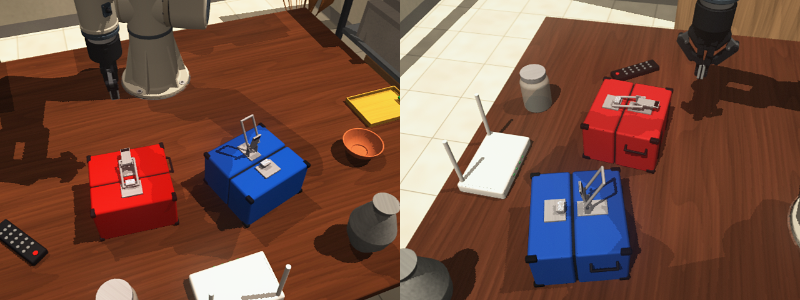

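The lever lies flat at z 144 along its whole length, and the bar is tight behind the keeper at (235,262) in the left panel. The blue latch is untouched and the arm is clear, so I hand the job in.

```bash
python3 -c "
from bench import arm
print(arm.finish_job())"
```

```text
the job is handed in; nothing more can be done
None
```

The red case is latched, with its bar behind the keeper and the lever snapped flat; the blue latch was left alone, and I handed the job in at about 7 s of robot time (the hand-in returned no verdict).

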